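# Stamp the mark on the striped maple blank

## Task

Lay the pale blank with the dark stripe flat on the jig's sloping bed, striped end under the red-headed stamp, flush against both the low ledge and the end stop, and let go of it. Then push the red head down along its slanting axis until the brass die bears firmly on the wood, hold it there with a firm steady push of 15 to 40 N at the head for at least half a second, and let it spring back up; never push the jig harder than 40 N. Leave the blank home in the jig and do not disturb the other things on the bench.

Things in the scene. Friction and masses are not known exactly. Their poses are not given: they have to be found in the camera images.
- blank: pale maple blank, 60 (x) x 180 (y) x 28 mm (z), about 200 g, with a dark cross stripe 12 mm wide near its +y end (the end to be stamped). Origin: centre of its underside. Grip it across the 60 mm about 40 mm from its middle on the unstriped side: there the gripper stays clear of the stamp. Starts flat on the bench.
- bed (a point): jig's sloping plywood bed (fixed), 30 degrees from level, low side toward the robot. z: normal to its surface; x: up the slope; y: level. Origin: on the surface where the centre of the blank's underside belongs; a blank that is home has the same axes. Surface: x -42 to 65 mm, y -140 to 102 mm. Slide the blank in under the stamp along +y.
- ledge (a point): foot of the aluminium ledge that runs along the bed's lower edge: the face the blank rests against, at x = -30 mm of the bed. The ledge is 8 mm high and 12 mm thick.
- end_stop (a point): foot of the aluminium end stop's face, at y = 90 mm of the bed; the blank's striped end goes against it. The stop is 60 mm wide (along the bed's x), 24 mm high, 12 mm thick.
- stamp_arm (a point): front end of the green arm that carries the stamp, at its upper face: bed x -20, y 60, z 104 mm. The arm is 36 mm wide (y) and spans z 80 to 104 mm, x -20 to 43 mm; behind it stands its green post at x 43 to 65, y 40 to 80 mm, 105 mm high.
- plunger_top (a point): centre of the red head's flat top, diameter 44 mm (flat part 36 mm); at rest 136 mm above the bed's surface, at x 0, y 60 mm of the bed. Moves along the bed's z.
- plunger: the sprung stamp: red head, steel shaft, and at its foot a brass die 28 mm across. Origin: centre of the die's lower face; axes as the bed; slides along its z. At rest (up) 44 mm above the bed's surface, 16 mm above a blank that is home; it can go 17.5 mm down. Its spring pushes back with 4 N at rest, 8 N when the die meets the blank; the rest of a push goes into the wood.
- jig: the whole jig (fixed): plywood base 170 x 250 mm carrying the bed; origin under the base's centre. The bed's origin is 75 mm above it and 19 mm along its y.
- mallet: black rubber mallet lying on its side, head 66 mm thick and 100 mm long, wooden handle 220 mm; bystander. Origin: on the bench under the middle of its head.
- gouge: carving gouge lying flat, 245 mm long, pale wooden handle 26 mm thick; bystander. Origin: on the bench under where handle meets blade.
- offcut: brown wood offcut 60 x 90 x 35 mm; bystander. Origin: on the bench under its middle.
- walnut_board: dark walnut board 60 x 180 x 28 mm without a stripe; not the one to mark; bystander. Origin: on the bench under its middle.
- glue_bottle: white bottle, 66 mm thick, 180 mm tall, orange cap; bystander. Origin: on the bench under its middle.
- pencil_cup: blue cup, 80 mm wide, 100 mm tall, pencils stand in it up to 165 mm; bystander. Origin: on the bench under its middle.
- tape: yellow tape measure 70 x 35 x 65 mm; bystander. Origin: on the bench under its middle.
- stripe (a point): centre of the dark stripe on the blank's upper face, 52 mm toward +y and 28 mm up from the blank's origin.
Not all that is in view belongs to the job. Of the things like the blank, leave any that is green; of the rest the larger one is meant.

How it is judged (in metres and radians):
On the way, in this order (a step that is already met when the one before it is completed fails the run):
1. the blank lies home in the jig, striped end under the stamp, within 3 mm of both stops and of the bed, and is released (x of blank in the frame of bed between -0.003 and 0.003 m and y of blank in the frame of bed between -0.003 and 0.003 m and z of blank in the frame of bed between -0.003 and 0.003 m and angle between the y axis of blank and the y axis of bed, either way round below 0.04 rad and angle between the z axis of blank and the z axis of bed, either way round below 0.05 rad and contact force between blank and the arm below 0.3 N and y of stripe in the frame of bed above 0.03 m), for 0.2 s.
2. the die bears on the blank with more than 6 N for half a second while the blank lies home (x of blank in the frame of bed between -0.003 and 0.003 m and y of blank in the frame of bed between -0.003 and 0.003 m and z of blank in the frame of bed between -0.003 and 0.003 m and angle between the y axis of blank and the y axis of bed, either way round below 0.04 rad and angle between the z axis of blank and the z axis of bed, either way round below 0.05 rad and contact force between plunger and blank above 6 N and y of stripe in the frame of bed above 0.03 m), for 0.5 s.
At the end, for the whole second after the job is handed in: the blank rests released on the bed, its origin within 3 mm of the bed's along each bed axis, long axes within 0.04 rad and normals within 0.05 rad, striped end under the stamp; the plunger is back up (within 3 mm of its rest) (all of step 1 and z of plunger in the frame of bed above 0.041 m and linear speed of blank below 0.01 m/s); the robot touches nothing.
It fails at once if the jig or its stamp is pushed by the robot with more than 40 N (contact force between jig and the arm above 40 N).
It fails at once if a bystander is moved by more than 20 mm (distance of any of mallet, gouge, offcut, walnut_board, glue_bottle, pencil_cup, tape from where it was at the start of the episode above 0.02 m).
It also fails if it takes over 64 s, if anything falls off the work surface, if the arm or the gripper's body presses on something with over 40 N, if the wrist force passes 120 N, or if a joint passes its speed limit or range.

## Robot

A 6-joint arm with a two-finger parallel gripper is mounted at the origin on the work surface. World frame = base frame: x ahead of the robot, y to its left, z up, the work surface at z = 0. Lengths are in mm, angles in rad, forces in N, time in s.
With the tool pointing down it reaches from about 275 to 750 mm from the base axis. Payload 10.2 kg.
Tool frame: the origin (TCP) lies midway between the tips of the shut fingers; the grasp point (between the pads) lies 19 mm behind it; z points along the fingers, y is the line along which they close (so a half turn about z gives the same grasp; the last joint's range is limited). The gripper opens to 85 mm and grips with 20 to 120 N. Pads are 22 mm wide; open, the fingers measure 114 mm over their backs; the gripper's body (76 mm by 85 mm) begins 54 mm behind the grasp point. The pads swing forward as they close: fully open they stand 13 mm farther back than shut.
Start: joints at [0.994, 0.313, 1.498, -0, 1.331, -0.223], TCP at [181.907, 492.485, 231.294] pointing down, gripper open.
Joint ranges: [-2.94, 2.94], [-0.97, 2.17], [0.19, 2.56], [-1.23, 4.37], [0.02, 3.11], [-2.88, 2.88]. Speed limits (rad/s): [2.39, 2.39, 3.01, 3.14, 3.14, 3.14].

## Interface

Orientations are given as a unit quaternion [w, x, y, z].
In Python, from rig import ctrl gives the robot as it stands.
- The arm moves only by the tool arm_command, never from a script. Its argument "increments" is a list of rows, each an object with "dr": the turn, a rotation vector about the tool's x, y, z in units of pi/4 rad (1.0 is pi/4 rad), a list of three; "offset": the shift along the tool's x, y, z in units of 120 mm (1.0 is 120 mm), a list of three; "hand": the opening, from -1 (shut) to 1 (fully open). A call has 1 to 8 rows; each row shifts and turns the commanded pose from where the row before left it, along the tool's axes as they then stand; what a row does not reach is not made up. A row lasts 1/10 s, in which the tool goes at most 50 mm and 8.59 degrees, less where a joint would pass 70% of its speed; a pose out of reach is approached as far as the arm can. A call with a number of a shift or a turn outside -1 to 1 is refused whole. A call with a gripper value outside its range is refused whole. The fingers move at their own pace and stop on an object; "grip_force" is the grip in N (left out, the last holds). Time passes only in rows, so rows that do not move let the fingers close. It gives the time, the measured TCP pose, the force, the opening and the grip force at its end, in the units of the state.
- ctrl.sense(): the state, without advancing time (a new reading comes with each control period).
- ctrl.capture(name): name is "side" or "top" or "wrist"; returns the picture (400x640x3 uint8, red, green, blue); there is no depth.
- ctrl.camera_info(name): a dict with "K" (3x3 intrinsics, pixels), "R" (3x3) and "t" (3): a world point X has camera coordinates R X + t. Camera axes: x right, y down, z forward; pixel columns grow to the right and rows downward; lengths in mm; the calibration is good to about 2 mm. A picture is of the moment at which its call begins: read the wrist's pose just before it. camera_info takes no time and is no camera call; for the wrist camera it gives the pose at the moment of the call.
- ctrl.finish_job(): hands the job in; it is judged then, once.
The state is a dict: "time_s": time; "joints": joint angles; "dq": joint speeds; "tau": joint torques, N m; "eef_pos": TCP position; "ee_rot": TCP orientation; "force": force on the tool from outside, world axes, zero at the start; "wrist_torque": the same for the moment, N m; "grip_width": opening from 0.0 (shut) to 1.0 (fully open); "grip_force": force on a finger pad.
Only numpy, scipy, OpenCV 4.12 (cv2) and the standard library are available. Lean on these libraries where they do the work, as an engineer would, in place of code of your own. Each camera call takes 0.05 s, during which the arm holds its last target. There are 200 camera calls.

## Working session

There is one attempt and no reset: what is moved stays moved. The work goes in short steps, Python scripts to look and compute and a tool call to move; the robot and the scene stay as the last step left them, time stands still between calls to the robot, and variables do not carry over. Pictures are saved under pics/ and viewed, at most 10 in all, crops included, and the job is handed in when it is done.

Besides the shell and the picture viewer there is one more tool, called after ">>>" as name(argument=value, ...) on one line, values as JSON. arm_command: Moves the arm, as the interface text tells. Shifts and turns lie within -1 to 1; 1 stands for 120 mm of shift or pi/4 rad of turn. Its arguments: {"type":"object","properties":{"increments":{"type":"array"},"grip_force":{"type":"number"}},"required":["increments"]}

```bash
mkdir -p pics; ls; python3 - <<'E'
from rig import ctrl
import cv2
s=ctrl.sense(); print(s)
for n in ("top","side"):
    im=ctrl.capture(n); cv2.imwrite(f"pics/{n}0.png",im[:,:,::-1]); i=ctrl.camera_info(n); print(n,i)
E
```

```text
pics
{'time_s': 0.0, 'joints': array([ 9.93596440e-01,  3.13429186e-01,  1.49844942e+00, -4.38070990e-06,
        1.33100866e+00, -2.23420159e-01]), 'dq': array([-0.00089378, -0.00088677, -0.000346  ,  0.00073594,  0.00081655,
        0.0009535 ]), 'tau': array([ 1.42858898e-03, -4.12258601e+01, -2.59744459e+01, -3.24688892e-05,
        4.13641421e-03,  2.24597420e-05]), 'eef_pos': array([181.75840814, 492.25103854, 230.74108724]), 'ee_rot': array([-2.50297993e-04,  1.75968275e-01,  9.84395625e-01, -5.96957981e-04]), 'force': array([-0.5916409 , -1.18021   , -0.93296198]), 'wrist_torque': array([ 0.0040176 , -0.04761538, -0.03823319]), 'grip_force': 0.0, 'grip_width': 1.000586011708671}
top {'K': array([[365.65902309,   0.        , 313.55305187],
       [  0.        , 365.65902309, 200.33814551],
       [  0.        ,   0.        ,   1.        ]]), 'R': array([[-0.05390698, -0.99854447, -0.00172805],
       [-0.97793146,  0.05314385, -0.20205393],
       [ 0.20185167, -0.0092022 , -0.97937287]]), 't': array([  37.47557278,  494.71181137, 1376.86098303])}
side {'K': array([[386.16408132,   0.        , 321.05397952],
       [  0.        , 386.16408132, 199.78679804],
       [  0.        ,   0.        ,   1.        ]]), 'R': array([[ 0.74100908, -0.67141179, -0.01057089],
       [-0.4521376 , -0.48724271, -0.74710517],
       [ 0.49646463,  0.55839122, -0.66462179]]), 't': array([-348.48157953,  322.59968546, 1229.40304113])}
```

```bash
python3 - <<'E'
import cv2,numpy as np
a=cv2.imread("pics/top0.png");b=cv2.imread("pics/side0.png")
cv2.imwrite("pics/top0b.png",cv2.resize(a,(800,500),interpolation=cv2.INTER_CUBIC));cv2.imwrite("pics/side0b.png",cv2.resize(b,(800,500),interpolation=cv2.INTER_CUBIC))
E
```

```text
(no output)
```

View pics/top0b.png

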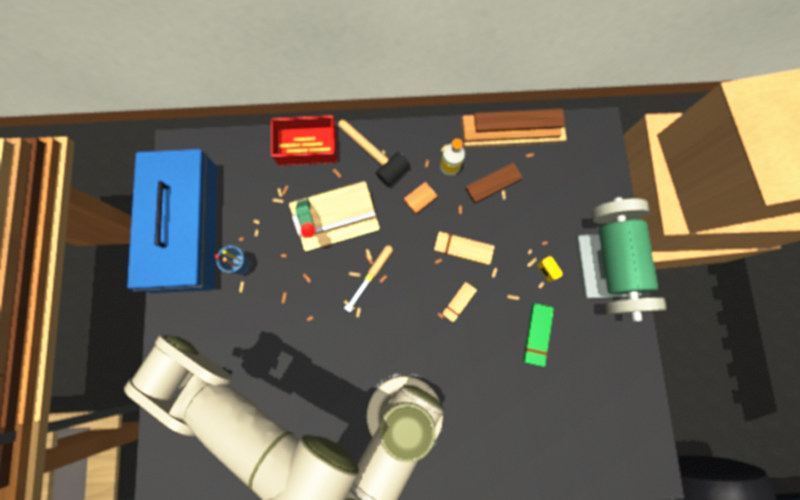

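View pics/side0b.png

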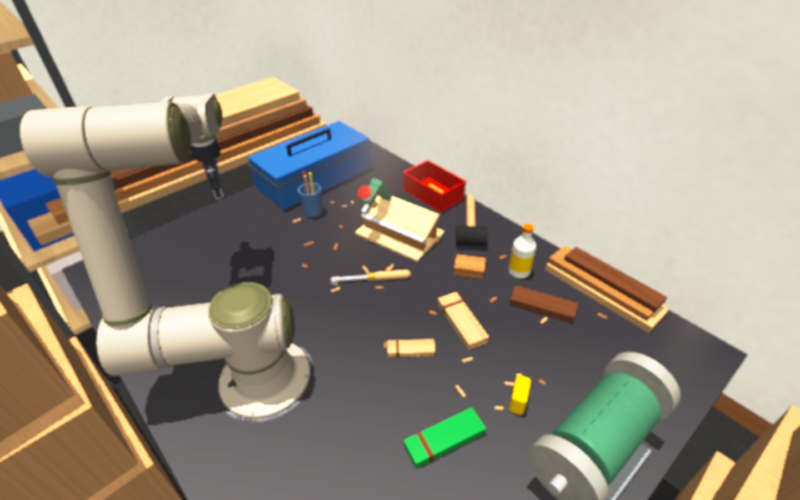

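The top view shows three blanks that could be the one: the large pale one at about (465,248), a smaller pale one at (460,302) and a green one at (540,335). The walnut board at (494,182) has no stripe. I choose the large pale one, whose stripe is at its left end, about (448,243). The jig is at (333,215), with its red head at (307,230). Next I'll check both in a close crop.

```bash
python3 - <<'E'
import cv2,numpy as np
a=cv2.imread("pics/top0.png");b=cv2.imread("pics/side0.png")
f=lambda im,x,y,w,h,s:cv2.resize(im[y:y+h,x:x+w],None,fx=s,fy=s,interpolation=cv2.INTER_CUBIC)
# top: jig x 225-310,y140-205 ; blank x 340-405, y 178-263
A=f(a,225,140,80,60,5); B=f(a,340,175,80,60,5)
C=f(b,280,135,80,60,5); D=f(b,300,225,100,75,4)
cv2.imwrite("pics/crops.png",np.vstack([np.hstack([A,B]),np.hstack([C,D])]))
E
```

```text
(no output)
```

View pics/crops.png

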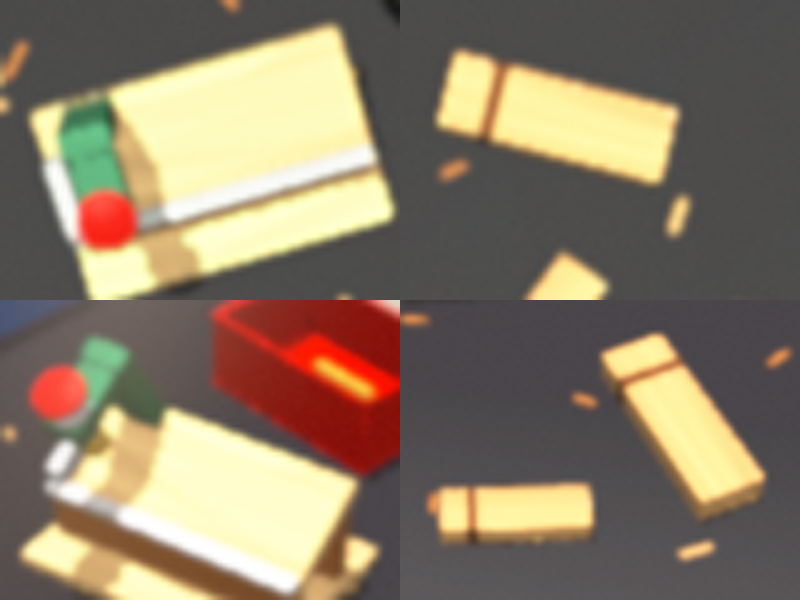

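The close crop confirms the large striped maple blank: its top-face corners in the upper right panel are about (452,50), (680,105), (660,183) and (437,127), with the stripe toward the left end. In the jig panel the head is at (107,220) and the bed corners at (340,25) and (32,108). Now for coarse poses.

```bash
cat > h.py <<'E'
from rig import ctrl
import numpy as np, cv2
from scipy.spatial.transform import Rotation as Ro
from scipy.optimize import least_squares
def proj(i,X):
    c=np.atleast_2d(X)@i["R"].T+i["t"]; p=c@i["K"].T; return p[:,:2]/p[:,2:]
def ray(i,uv,z):
    C=-i["R"].T@i["t"]; d=i["R"].T@np.linalg.solve(i["K"],[uv[0],uv[1],1]); return C+d*(z-C[2])/d[2]
def yawR(a): return Ro.from_euler("z",a).as_matrix()
def bed(p): # p: jig x,y,yaw -> origin, R(columns = axes)
    Y=yawR(p[2]); return np.array([p[0],p[1],0])+Y@[0,19,75], Y@Ro.from_euler("y",-30,degrees=True).as_matrix()
def tcp():
    s=ctrl.sense(); q=s["ee_rot"]; return s, s["eef_pos"], Ro.from_quat([q[1],q[2],q[3],q[0]])
def tool_R(B): # x=bed y, y=bed x, z=-bed z
    return np.column_stack([B[:,1],B[:,0],-B[:,2]])
def plan(pos,R):
    s,p,T=tcp(); w=(T.inv()*Ro.from_matrix(R)).as_rotvec(); d=np.asarray(R).T@(np.asarray(pos)-p)
    print("turn units",np.round(w/(np.pi/4),3),"then shift mm",d.round(1),"units",np.round(d/120,3))
E
python3 - <<'E'
from h import *
t=ctrl.camera_info("top");sd=ctrl.camera_info("side")
g=lambda x,y,s,ox,oy:np.array([x/s+ox-.4,y/s+oy-.4])
bl=[g(x,y,5,340,175) for x,y in [(52,50),(280,105),(260,183),(37,127)]]
P=np.array([ray(t,u,28) for u in bl]); print(P.round(1)); c=P.mean(0); 
print("c",c.round(1),"len",np.linalg.norm(P[0]-P[1]),np.linalg.norm(P[2]-P[3]),"wid",np.linalg.norm(P[0]-P[3]),np.linalg.norm(P[1]-P[2]))
d=(P[0]-P[1]+P[3]-P[2]); print("blank yaw", np.arctan2(-d[0],d[1]))
A=lambda x,y:g(x,y,5,225,140); C=lambda x,y:g(x,y-300,5,280,135)
obs=[(t,[65,-140,0],A(340,25)),(t,[65,102,0],A(32,108)),(t,[-36,-140,8],A(377,157)),(t,[0,60,128],A(107,220)),
 (sd,[65,-140,0],C(355,480)),(sd,[-36,-140,8],C(296,583)),(sd,[0,60,128],C(60,393))]
def f(p):
    o,B=bed(p); return np.concatenate([proj(i,o+B@np.array(X))[0]-u for i,X,u in obs])
r=least_squares(f,[500,200,.2]); print("jig",r.x,r.fun.reshape(-1,2).round(1)); print(bed(r.x))
print("wrist",ctrl.camera_info("wrist"))
E
```

```text
[[ 557.  -138.6   28. ]
 [ 502.2 -316.3   28. ]
 [ 440.3 -294.3   28. ]
 [ 494.8 -122.1   28. ]]
c [ 498.6 -217.8   28. ] len 185.90914530857427 180.63408993249698 wid 64.28850239195089 65.62787486606679
blank yaw -0.3027684292782909
jig [6.24055052e+02 1.85894847e+02 2.27379495e-01] [[-0.1  0.6]
 [ 0.6  0.6]
 [-0.7 -0.8]
 [ 0.1 -0.5]
 [ 0.2  0.3]
 [-0.6  0.1]
 [ 0.3 -0.1]]
(array([619.77197275, 204.40579574,  75.        ]), array([[ 0.84373431, -0.22542525, -0.48713023],
       [ 0.19522399,  0.97426047, -0.11271262],
       [ 0.5       ,  0.        ,  0.8660254 ]]))
wrist {'K': array([[290.57014869,   0.        , 321.76707933],
       [  0.        , 290.57014869, 200.76681912],
       [  0.        ,   0.        ,   1.        ]]), 'R': array([[ 0.34615873,  0.93817486, -0.00143539],
       [ 0.90370327, -0.33302802,  0.26909614],
       [ 0.25198121, -0.09444714, -0.96311225]]), 't': array([-525.06705139,  -34.22810988,  378.42104035])}
```

```bash
python3 - <<'E'
from h import *
Y=yawR(-.303); c=np.array([498.6,-217.8,0])
plan(c+Y@[0,-40,0]+[0,0,230],tool_R(Y))
s,p,T=tcp();w=ctrl.camera_info("wrist");C=-w["R"].T@w["t"]
print("cam in tool",T.inv().apply(C-p),"\n",(w["R"]@T.as_matrix()).round(3))
E
```

```text
turn units [-1.000e-03  1.000e-03  1.935e+00] then shift mm [-623.2  514.3    0.8] units [-5.193  4.285  0.006]
cam in tool [  69.04188641    0.64705725 -142.13226471] 
 [[ 0.     1.     0.   ]
 [-0.963  0.    -0.269]
 [-0.269 -0.     0.963]]
```

>>> arm_command(increments=[{"dr": [0, 0, 0.176], "offset": [0, 0, 0], "hand": 1}, {"dr": [0, 0, 0.176], "offset": [0, 0, 0], "hand": 1}, {"dr": [0, 0, 0.176], "offset": [0, 0, 0], "hand": 1}, {"dr": [0, 0, 0.176], "offset": [0, 0, 0], "hand": 1}, {"dr": [0, 0, 0.176], "offset": [0, 0, 0], "hand": 1}, {"dr": [0, 0, 0.176], "offset": [0, 0, 0], "hand": 1}, {"dr": [0, 0, 0.176], "offset": [0, 0, 0], "hand": 1}, {"dr": [0, 0, 0.176], "offset": [0, 0, 0], "hand": 1}])

```text
time_s: 0.9
eef_pos: [181.8, 492.4, 230.9]
ee_rot: [0.0, 0.669, 0.743, -0.0]
force: [0.0, -0.5, -0.2]
grip_width: 0.999
grip_force: 0.0
```

>>> arm_command(increments=[{"dr": [0, 0, 0.176], "offset": [0, 0, 0], "hand": 1}, {"dr": [0, 0, 0.176], "offset": [0, 0, 0], "hand": 1}, {"dr": [0, 0, 0.176], "offset": [0, 0, 0], "hand": 1}, {"dr": [0, 0, 0], "offset": [-0.2885, 0.238, 0], "hand": 1}, {"dr": [0, 0, 0], "offset": [-0.2885, 0.238, 0], "hand": 1}, {"dr": [0, 0, 0], "offset": [-0.2885, 0.238, 0], "hand": 1}, {"dr": [0, 0, 0], "offset": [-0.2885, 0.238, 0], "hand": 1}, {"dr": [0, 0, 0], "offset": [-0.2885, 0.238, 0], "hand": 1}])

```text
time_s: 1.7
eef_pos: [266.5, 283.0, 231.1]
ee_rot: [0.0, 0.806, 0.592, -0.0]
force: [0.3, 0.0, -0.3]
grip_width: 1.0
grip_force: 0.0
```

>>> arm_command(increments=[{"dr": [0, 0, 0], "offset": [-0.2885, 0.238, 0], "hand": 1}, {"dr": [0, 0, 0], "offset": [-0.2885, 0.238, 0], "hand": 1}, {"dr": [0, 0, 0], "offset": [-0.2885, 0.238, 0], "hand": 1}, {"dr": [0, 0, 0], "offset": [-0.2885, 0.238, 0], "hand": 1}, {"dr": [0, 0, 0], "offset": [-0.2885, 0.238, 0], "hand": 1}, {"dr": [0, 0, 0], "offset": [-0.2885, 0.238, 0], "hand": 1}, {"dr": [0, 0, 0], "offset": [-0.2885, 0.238, 0], "hand": 1}, {"dr": [0, 0, 0], "offset": [-0.2885, 0.238, 0], "hand": 1}])

```text
time_s: 2.5
eef_pos: [401.9, -49.9, 231.2]
ee_rot: [-0.0, 0.806, 0.592, 0.0]
force: [1.1, 0.1, 0.4]
grip_width: 1.0
grip_force: 0.0
```

>>> arm_command(increments=[{"dr": [0, 0, 0], "offset": [-0.2885, 0.238, 0], "hand": 1}, {"dr": [0, 0, 0], "offset": [-0.2885, 0.238, 0], "hand": 1}, {"dr": [0, 0, 0], "offset": [-0.2885, 0.238, 0], "hand": 1}, {"dr": [0, 0, 0], "offset": [-0.2885, 0.238, 0], "hand": 1}, {"dr": [0, 0, 0], "offset": [-0.2885, 0.238, 0], "hand": 1}, {"dr": [0, 0, 0], "offset": [0, 0, 0], "hand": 1}, {"dr": [0, 0, 0], "offset": [0, 0, 0], "hand": 1}])

```text
time_s: 3.2
eef_pos: [486.0, -256.1, 230.4]
ee_rot: [-0.001, 0.806, 0.592, -0.0]
force: [0.3, 0.4, -0.8]
grip_width: 0.997
grip_force: 0.0
```

```bash
python3 - <<'E'
from h import *
Y=yawR(-.303); c=np.array([498.6,-217.8,0])
plan(c+Y@[0,-40,0]+[0,0,230],tool_R(Y))
w=ctrl.camera_info("wrist"); im=ctrl.capture("wrist"); np.savez("w1.npz",**w)
cv2.imwrite("pics/w1.png",im[:,:,::-1])
E
```

```text
turn units [-0.002 -0.001 -0.002] then shift mm [0.3 0.6 0.4] units [0.002 0.005 0.004]
```

View pics/w1.png

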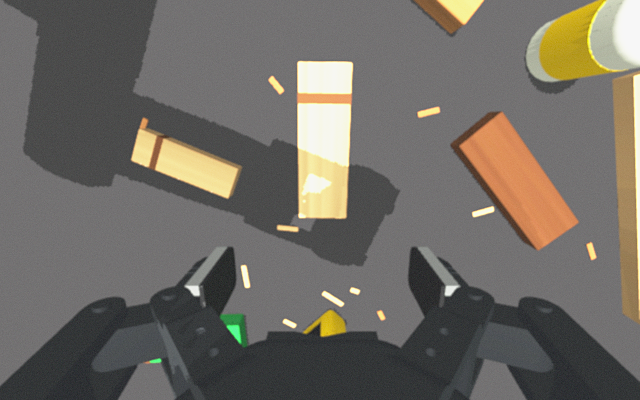

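The wrist view shows the striped blank upright in the picture, corners about (297,61), (353,61), (346,218) and (299,218), stripe at row 99 toward the far end. The other things stand clear of the fingers.

```bash
python3 - <<'E'
from h import *
w=dict(np.load("w1.npz"))
P=np.array([ray(w,u,28) for u in [(297,61),(353,61),(346.5,218),(298.5,218)]])
print(P.round(1),[np.linalg.norm(P[i]-P[(i+1)%4]).round(1) for i in range(4)])
d=P[0]-P[3]+P[1]-P[2]; a=np.arctan2(-d[0],d[1]); c=P.mean(0)*[1,1,0]; print(c,a)
st=ray(w,(324.5,98.7),28); print("stripe rel",yawR(a).T@(st-c))
plan(c+yawR(a)@[0,-40,0]+[0,0,8],tool_R(yawR(a)))
E
```

```text
[[ 498.3 -123.5   28. ]
 [ 556.2 -141.8   28. ]
 [ 499.6 -312.5   28. ]
 [ 442.2 -294.5   28. ]] [np.float64(60.8), np.float64(179.9), np.float64(60.1), np.float64(180.0)]
[ 499.06738523 -218.09008406    0.        ] -0.31861415803823234
stripe rel [ 0.11673883 51.27014965 28.        ]
turn units [-0.001 -0.001  0.019] then shift mm [ -0.5   0.8 222.9] units [-0.004  0.007  1.857]
```

>>> arm_command(increments=[{"dr": [0, 0, 0.019], "offset": [-0.004, 0.007, 0.25], "hand": 1}, {"dr": [0, 0, 0], "offset": [0, 0, 0.3], "hand": 1}, {"dr": [0, 0, 0], "offset": [0, 0, 0.3], "hand": 1}, {"dr": [0, 0, 0], "offset": [0, 0, 0.3], "hand": 1}, {"dr": [0, 0, 0], "offset": [0, 0, 0.3], "hand": 1}, {"dr": [0, 0, 0], "offset": [0, 0, 0.25], "hand": 1}, {"dr": [0, 0, 0], "offset": [0, 0, 0.157], "hand": 1}, {"dr": [0, 0, 0], "offset": [0, 0, 0], "hand": 1}])

```text
time_s: 4.05
eef_pos: [485.7, -254.5, 6.8]
ee_rot: [-0.002, 0.81, 0.587, -0.001]
force: [-0.6, -0.3, 0.1]
grip_width: 0.999
grip_force: 0.0
```

>>> arm_command(increments=[{"dr": [0, 0, 0], "offset": [0, 0, 0], "hand": -1}, {"dr": [0, 0, 0], "offset": [0, 0, 0], "hand": -1}, {"dr": [0, 0, 0], "offset": [0, 0, 0], "hand": -1}, {"dr": [0, 0, 0], "offset": [0, 0, 0], "hand": -1}, {"dr": [0, 0, 0], "offset": [0, 0, 0], "hand": -1}, {"dr": [0, 0, 0], "offset": [0, 0, 0], "hand": -1}], grip_force=50)

```text
time_s: 4.65
eef_pos: [487.7, -256.8, 10.4]
ee_rot: [0.001, 0.81, 0.586, 0.0]
force: [0.1, 2.4, 6.7]
grip_width: 0.688
grip_force: 54.8
```

>>> arm_command(increments=[{"dr": [0, 0, 0], "offset": [0, 0, -0.1], "hand": -1}, {"dr": [0, 0, 0], "offset": [0, 0, -0.3], "hand": -1}, {"dr": [0, 0, 0], "offset": [0, 0, -0.35], "hand": -1}, {"dr": [0, 0, 0], "offset": [0, 0, -0.35], "hand": -1}, {"dr": [0, 0, 0], "offset": [0, 0, -0.35], "hand": -1}, {"dr": [0, 0, 0], "offset": [0, 0, -0.35], "hand": -1}, {"dr": [0, 0, 0], "offset": [0, 0, 0], "hand": -1}, {"dr": [0, 0, 0], "offset": [0, 0, 0], "hand": -1}])

```text
time_s: 5.45
eef_pos: [486.8, -256.4, 225.5]
ee_rot: [0.001, 0.81, 0.586, 0.0]
force: [-0.5, 0.9, -3.5]
grip_width: 0.681
grip_force: 55.4
```

```bash
python3 - <<'E'
from h import *
s,p,T=tcp(); print(p,s["force"],s["wrist_torque"],s["grip_width"])
w=ctrl.camera_info("wrist"); im=ctrl.capture("wrist"); np.savez("w2.npz",p=p,T=T.as_matrix(),**w)
cv2.imwrite("pics/w2.png",cv2.resize(im[:,150:490,::-1],None,fx=1.5,fy=1.5))
o,B=bed([624.055,185.895,.22738])
print("cur tool at z210 from table: target above bed")
plan(o+B@[4,-115,80],tool_R(B))
E
```

```text
[ 486.75744031 -256.41495899  225.50640889] [-0.53652151  0.88432366 -3.48199516] [-0.09377185  0.06190624 -0.00271851] 0.6806468500488684
cur tool at z210 from table: target above bed
turn units [-0.651  0.181 -0.679] then shift mm [303.6 131.9 166. ] units [2.53  1.099 1.384]
```

View pics/w2.png

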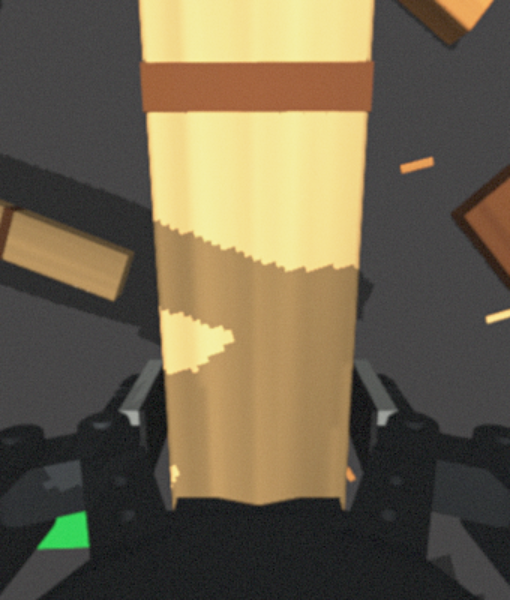

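The blank is held square in the fingers: the stripe spans columns 244 to 399 at row 57 of the full picture. That puts the TCP 40 mm behind the blank's middle and about 9.5 mm above its underside.

>>> arm_command(increments=[{"dr": [-0.1085, 0.0302, -0.1132], "offset": [0, 0, 0], "hand": -1}, {"dr": [-0.1085, 0.0302, -0.1132], "offset": [0, 0, 0], "hand": -1}, {"dr": [-0.1085, 0.0302, -0.1132], "offset": [0, 0, 0], "hand": -1}, {"dr": [-0.1085, 0.0302, -0.1132], "offset": [0, 0, 0], "hand": -1}, {"dr": [-0.1085, 0.0302, -0.1132], "offset": [0, 0, 0], "hand": -1}, {"dr": [-0.1085, 0.0302, -0.1132], "offset": [0, 0, 0], "hand": -1}, {"dr": [0, 0, 0], "offset": [0, 0, 0], "hand": -1}])

```text
time_s: 6.2
eef_pos: [485.3, -256.5, 222.3]
ee_rot: [0.16, 0.602, 0.756, 0.203]
force: [0.4, 0.3, -1.8]
grip_width: 0.68
grip_force: 55.4
```

>>> arm_command(increments=[{"dr": [0, 0, 0], "offset": [0.253, 0.11, 0.138], "hand": -1}, {"dr": [0, 0, 0], "offset": [0.253, 0.11, 0.138], "hand": -1}, {"dr": [0, 0, 0], "offset": [0.253, 0.11, 0.138], "hand": -1}, {"dr": [0, 0, 0], "offset": [0.253, 0.11, 0.138], "hand": -1}, {"dr": [0, 0, 0], "offset": [0.253, 0.11, 0.138], "hand": -1}, {"dr": [0, 0, 0], "offset": [0.253, 0.11, 0.138], "hand": -1}, {"dr": [0, 0, 0], "offset": [0.253, 0.11, 0.138], "hand": -1}, {"dr": [0, 0, 0], "offset": [0, 0, 0], "hand": -1}])

```text
time_s: 7.0
eef_pos: [573.2, -14.0, 168.4]
ee_rot: [0.159, 0.601, 0.757, 0.202]
force: [-0.4, -0.3, -3.2]
grip_width: 0.685
grip_force: 55.5
```

```bash
python3 - <<'E'
from h import *
s,p,T=tcp(); print(p,s["force"],s["wrist_torque"],s["joints"])
o,B=bed([624.055,185.895,.22738]); print("tcp in bed",B.T@(p-o))
plan(o+B@[4,-115,80],tool_R(B))
w=ctrl.camera_info("wrist"); im=ctrl.capture("wrist"); np.savez("w3.npz",p=p,T=T.as_matrix(),**w)
cv2.imwrite("pics/w3.png",im[:,:,::-1])
im=ctrl.capture("side"); cv2.imwrite("pics/s3.png",im[:,:,::-1])
E
```

```text
[573.15694545 -13.97291346 168.39894319] [-0.41448895 -0.25168728 -3.17382031] [-0.2469629   0.44385693  0.01759848] [-0.35659837  0.26232762  1.84050678  0.47502278  0.65026797 -0.91072628]
tcp in bed [ -35.26405521 -202.24965253  128.20752176]
turn units [-0.004 -0.004  0.001] then shift mm [87.2 39.3 48.2] units [0.727 0.327 0.402]
```

View pics/w3.png

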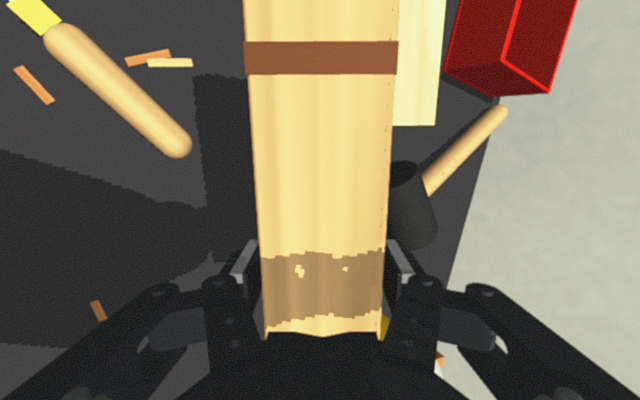

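The wrist view shows the blank covering most of the jig, with the bed's near upper corner visible at about (435,125). I'll check that point against the fit.

```bash
python3 - <<'E'
from h import *
w=dict(np.load("w3.npz")); o,B=bed([624.055,185.895,.22738])
print(proj(w,[o+B@np.array(X,float) for X in [(65,-140,0),(65,0,0)]]))
C=-w["R"].T@w["t"]; d=B.T@(w["R"].T@np.linalg.solve(w["K"],[436,125,1])); c=B.T@(C-o); print(c-d*c[2]/d[2])
print(ctrl.sense()["time_s"])
E
```

```text
[[433.98171899 128.12809603]
 [452.80020322 -58.04130249]]
[  66.53088514 -137.26384318    0.        ]
7.1
```

>>> arm_command(increments=[{"dr": [0, 0, 0], "offset": [0.242, 0.115, 0.134], "hand": -1}, {"dr": [0, 0, 0], "offset": [0.242, 0.115, 0.134], "hand": -1}, {"dr": [0, 0, 0], "offset": [0.242, 0.115, 0.134], "hand": -1}, {"dr": [0, 0, 0], "offset": [0, 0, 0.15], "hand": -1}, {"dr": [0, 0, 0], "offset": [0, 0, 0.15], "hand": -1}, {"dr": [0, 0, 0], "offset": [0, 0, 0.15], "hand": -1}, {"dr": [0, 0, 0], "offset": [0, 0, 0], "hand": -1}, {"dr": [0, 0, 0], "offset": [0, 0, 0], "hand": -1}])

```text
time_s: 7.9
eef_pos: [638.5, 85.2, 102.5]
ee_rot: [0.161, 0.602, 0.756, 0.202]
force: [-0.3, 1.0, -1.9]
grip_width: 0.686
grip_force: 55.5
```

```bash
python3 - <<'E'
from h import *
s,p,T=tcp(); o,B=bed([624.055,185.895,.22738]); print("tcp in bed",B.T@(p-o),"force bed",B.T@s["force"],s["wrist_torque"])
plan(o+B@[5,-115,14],tool_R(B))
w=ctrl.camera_info("wrist"); im=ctrl.capture("wrist"); np.savez("w4.npz",p=p,T=T.as_matrix(),**w)
im2=ctrl.capture("side")
cv2.imwrite("pics/w4.png",np.hstack([cv2.resize(im[:,:,::-1],(480,300)),cv2.resize(im2[125:205,265:350,::-1],(318,300),interpolation=cv2.INTER_CUBIC)]))
cv2.imwrite("pics/w4f.png",im[:,:,::-1])
E
```

```text
tcp in bed [   6.33660172 -120.35298479   28.1474844 ] force bed [-1.04888811  1.02277087 -1.6021918 ] [-0.23435846  0.37328369 -0.03105739]
turn units [ 0.     0.002 -0.002] then shift mm [ 5.4 -1.3 14.1] units [ 0.045 -0.011  0.118]
```

View pics/w4.png

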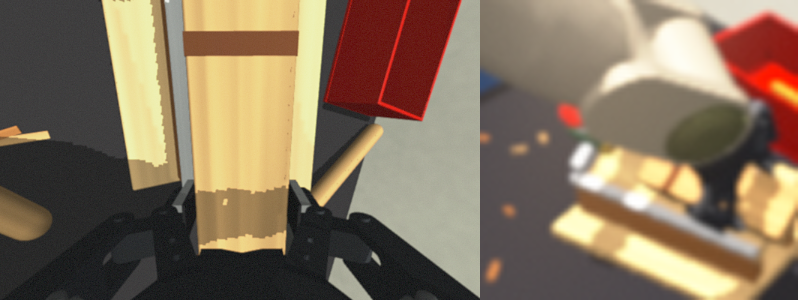

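The wrist view shows the blank parallel to the ledge (left of it) and over the bed, and the side view shows the blank above the bed clear of the stamp. I'll lower it, then slide it in.

>>> arm_command(increments=[{"dr": [0, 0, 0], "offset": [0.045, -0.011, 0.06], "hand": -1}, {"dr": [0, 0, 0], "offset": [0, 0, 0.06], "hand": -1}, {"dr": [0, 0, 0], "offset": [0.14, 0, 0], "hand": -1}, {"dr": [0, 0, 0], "offset": [0.14, 0, 0], "hand": -1}, {"dr": [0, 0, 0], "offset": [0.14, 0, 0], "hand": -1}, {"dr": [0, 0, 0], "offset": [0.13, 0, 0], "hand": -1}, {"dr": [0, 0, 0], "offset": [0, 0, 0], "hand": -1}, {"dr": [0, 0, 0], "offset": [0, 0, 0], "hand": -1}])

```text
time_s: 8.8
eef_pos: [628.4, 157.0, 88.9]
ee_rot: [0.161, 0.601, 0.756, 0.203]
force: [0.7, 0.1, -2.1]
grip_width: 0.689
grip_force: 55.5
```

```bash
cat > st.py <<'E'
from h import *
s,p,T=tcp(); o,B=bed([624.055,185.895,.22738]); print(s["time_s"],"tcp in bed",(B.T@(p-o)).round(2),"force bed",(B.T@s["force"]).round(2),"tq",(B.T@s["wrist_torque"]).round(3), "rot err",((T.inv()*Ro.from_matrix(tool_R(B))).as_rotvec()).round(4))
E
python3 st.py
```

```text
8.8 tcp in bed [  5.02 -48.11  13.18] force bed [-0.49 -0.09 -2.2 ] tq [-0.111  0.409  0.042] rot err [0.0006 0.0004 0.001 ]
```

Now lower it slowly onto the bed.

>>> arm_command(increments=[{"dr": [0, 0, 0], "offset": [0, 0, 0.008], "hand": -1}, {"dr": [0, 0, 0], "offset": [0, 0, 0.008], "hand": -1}, {"dr": [0, 0, 0], "offset": [0, 0, 0], "hand": -1}])

```text
time_s: 9.1
eef_pos: [629.6, 156.6, 87.4]
ee_rot: [0.162, 0.601, 0.756, 0.203]
force: [-0.0, 0.1, -1.6]
grip_width: 0.688
grip_force: 55.6
```

>>> arm_command(increments=[{"dr": [0, 0, 0], "offset": [0, 0, 0.008], "hand": -1}, {"dr": [0, 0, 0], "offset": [0, 0, 0.008], "hand": -1}, {"dr": [0, 0, 0], "offset": [0, 0, 0], "hand": -1}])

```text
time_s: 9.4
eef_pos: [630.0, 156.9, 87.0]
ee_rot: [0.162, 0.601, 0.756, 0.203]
force: [-16.4, -7.1, 12.8]
grip_width: 0.688
grip_force: 58.1
```

```bash
python3 st.py
```

```text
9.4 tcp in bed [  5.29 -48.63  10.76] force bed [-8.81 -3.24 19.91] tq [-0.491  1.333 -0.074] rot err [0.0008 0.0009 0.0004]
```

>>> arm_command(increments=[{"dr": [0, 0, 0], "offset": [0, 0, -0.008], "hand": -1}, {"dr": [0, 0, 0], "offset": [0.017, 0, 0], "hand": -1}, {"dr": [0, 0, 0], "offset": [0.017, 0, 0], "hand": -1}, {"dr": [0, 0, 0], "offset": [0.008, 0, 0], "hand": -1}, {"dr": [0, 0, 0], "offset": [0, 0, 0], "hand": -1}])

```text
time_s: 9.9
eef_pos: [629.2, 162.1, 87.3]
ee_rot: [0.162, 0.601, 0.756, 0.203]
force: [-3.4, -4.0, 4.7]
grip_width: 0.691
grip_force: 56.3
```

```bash
python3 st.py
```

```text
9.9 tcp in bed [  5.83 -43.32  10.85] force bed [-1.33 -3.16  6.21] tq [-0.325  0.411  0.045] rot err [0.0022 0.0012 0.0006]
```

>>> arm_command(increments=[{"dr": [0, 0, 0], "offset": [0.013, 0, 0], "hand": -1}, {"dr": [0, 0, 0], "offset": [0.013, 0, 0], "hand": -1}, {"dr": [0, 0, 0], "offset": [0, 0, 0], "hand": -1}])

```text
time_s: 10.2
eef_pos: [628.5, 165.1, 87.4]
ee_rot: [0.162, 0.601, 0.756, 0.203]
force: [-2.2, -3.9, 5.2]
grip_width: 0.688
grip_force: 56.4
```

```bash
python3 st.py
```

```text
10.2 tcp in bed [  5.87 -40.24  10.87] force bed [-0.05 -3.33  5.99] tq [-0.363  0.328  0.068] rot err [0.0023 0.0012 0.0005]
```

>>> arm_command(increments=[{"dr": [0, 0, 0], "offset": [0.01, 0, 0], "hand": -1}, {"dr": [0, 0, 0], "offset": [0.01, 0, 0], "hand": -1}, {"dr": [0, 0, 0], "offset": [0, 0, 0], "hand": -1}])

```text
time_s: 10.5
eef_pos: [628.1, 167.0, 87.4]
ee_rot: [0.163, 0.601, 0.756, 0.203]
force: [-3.2, -6.7, 4.1]
grip_width: 0.691
grip_force: 56.5
```

```bash
python3 st.py
```

```text
10.5 tcp in bed [  5.91 -38.31  10.86] force bed [-1.97 -5.79  5.85] tq [-0.81   0.457  0.121] rot err [0.0024 0.0018 0.0007]
```

>>> arm_command(increments=[{"dr": [0, 0, 0], "offset": [0.008, 0, 0], "hand": -1}, {"dr": [0, 0, 0], "offset": [0, 0, 0], "hand": -1}])

```text
time_s: 10.7
eef_pos: [628.1, 167.1, 87.4]
ee_rot: [0.163, 0.601, 0.756, 0.203]
force: [-2.9, -13.5, 4.7]
grip_width: 0.685
grip_force: 56.6
```

```bash
python3 st.py
```

```text
10.7 tcp in bed [  5.99 -38.22  10.86] force bed [ -2.75 -12.47   6.98] tq [-1.727  0.72   0.255] rot err [0.0027 0.0029 0.0009]
```

The end stop is reached. Now down the slope to the ledge.

>>> arm_command(increments=[{"dr": [0, 0, 0], "offset": [0, -0.012, 0], "hand": -1}, {"dr": [0, 0, 0], "offset": [0, -0.012, 0], "hand": -1}, {"dr": [0, 0, 0], "offset": [0, 0, 0], "hand": -1}])

```text
time_s: 11.0
eef_pos: [627.2, 166.7, 87.1]
ee_rot: [0.164, 0.602, 0.755, 0.204]
force: [5.9, -8.6, 3.9]
grip_width: 0.687
grip_force: 55.8
```

```bash
python3 st.py
```

```text
11.0 tcp in bed [  4.94 -38.41  11.06] force bed [ 5.19 -9.71  1.47] tq [-1.411 -0.396 -0.43 ] rot err [ 0.0071  0.0034 -0.0016]
```

>>> arm_command(increments=[{"dr": [0, 0, 0], "offset": [0, -0.012, 0], "hand": -1}, {"dr": [0, 0, 0], "offset": [0, 0, 0], "hand": -1}])

```text
time_s: 11.2
eef_pos: [626.2, 166.5, 86.5]
ee_rot: [0.164, 0.602, 0.755, 0.205]
force: [5.7, -8.0, 3.2]
grip_width: 0.685
grip_force: 55.8
```

```bash
python3 st.py
```

```text
11.2 tcp in bed [  3.73 -38.4   11.13] force bed [ 4.82 -9.04  0.92] tq [-1.4   -0.549 -0.505] rot err [ 0.0076  0.0034 -0.0018]
```

Friction only; it is sliding. Continue.

>>> arm_command(increments=[{"dr": [0, 0, 0], "offset": [0, -0.012, 0], "hand": -1}, {"dr": [0, 0, 0], "offset": [0, 0, 0], "hand": -1}])

```text
time_s: 11.4
eef_pos: [625.0, 166.1, 85.8]
ee_rot: [0.164, 0.602, 0.754, 0.205]
force: [6.4, -9.4, 3.7]
grip_width: 0.691
grip_force: 55.8
```

```bash
python3 st.py
```

```text
11.4 tcp in bed [  2.35 -38.45  11.11] force bed [  5.41 -10.61   1.18] tq [-1.381 -0.522 -0.467] rot err [ 0.0077  0.0035 -0.0019]
```

>>> arm_command(increments=[{"dr": [0, 0, 0], "offset": [0, -0.01, 0], "hand": -1}, {"dr": [0, 0, 0], "offset": [0, 0, 0], "hand": -1}])

```text
time_s: 11.6
eef_pos: [624.0, 165.9, 85.2]
ee_rot: [0.165, 0.602, 0.754, 0.205]
force: [7.1, -8.0, 3.5]
grip_width: 0.689
grip_force: 55.8
```

```bash
python3 st.py
```

```text
11.6 tcp in bed [  1.2  -38.47  11.14] force bed [ 6.16 -9.37  0.47] tq [-1.397 -0.569 -0.458] rot err [ 0.0078  0.0035 -0.0019]
```

>>> arm_command(increments=[{"dr": [0, 0, 0], "offset": [0, -0.01, 0], "hand": -1}, {"dr": [0, 0, 0], "offset": [0, 0, 0], "hand": -1}])

```text
time_s: 11.8
eef_pos: [623.0, 165.7, 84.6]
ee_rot: [0.165, 0.602, 0.754, 0.205]
force: [6.0, -9.3, 3.4]
grip_width: 0.69
grip_force: 55.8
```

```bash
python3 st.py
```

```text
11.8 tcp in bed [-1.000e-02 -3.847e+01  1.111e+01] force bed [  4.95 -10.46   1.08] tq [-1.428 -0.593 -0.516] rot err [ 0.0078  0.0035 -0.0019]
```

>>> arm_command(increments=[{"dr": [0, 0, 0], "offset": [0, -0.008, 0], "hand": -1}, {"dr": [0, 0, 0], "offset": [0, 0, 0], "hand": -1}])

```text
time_s: 12.0
eef_pos: [622.7, 165.6, 84.5]
ee_rot: [0.165, 0.601, 0.754, 0.205]
force: [8.2, -6.7, 2.7]
grip_width: 0.687
grip_force: 55.6
```

```bash
python3 st.py
```

```text
12.0 tcp in bed [ -0.38 -38.44  11.2 ] force bed [ 6.91 -8.4  -0.88] tq [-1.27  -0.937 -0.371] rot err [ 0.009   0.0038 -0.0013]
```

>>> arm_command(increments=[{"dr": [0, 0, 0], "offset": [0, -0.01, 0], "hand": -1}, {"dr": [0, 0, 0], "offset": [0, 0, 0.004], "hand": -1}, {"dr": [0, 0, 0], "offset": [0, 0, 0], "hand": -1}])

```text
time_s: 12.3
eef_pos: [622.5, 165.6, 84.4]
ee_rot: [0.166, 0.601, 0.755, 0.206]
force: [7.5, -5.2, 6.6]
grip_width: 0.687
grip_force: 56.1
```

```bash
python3 st.py
```

```text
12.3 tcp in bed [ -0.55 -38.43  11.15] force bed [ 8.65 -6.79  2.67] tq [-1.078 -1.325 -0.114] rot err [ 0.0111  0.0041 -0.0003]
```

>>> arm_command(increments=[{"dr": [0, 0, 0], "offset": [0, 0, 0], "hand": 0.5}, {"dr": [0, 0, 0], "offset": [0, 0, 0], "hand": 0.6}, {"dr": [0, 0, 0], "offset": [0, 0, 0], "hand": 0.9}, {"dr": [0, 0, 0], "offset": [0, 0, 0], "hand": 0.9}])

```text
time_s: 12.7
eef_pos: [618.2, 166.7, 80.5]
ee_rot: [0.161, 0.601, 0.756, 0.202]
force: [0.2, 0.0, 0.1]
grip_width: 0.95
grip_force: 0.0
```

```bash
python3 st.py;  python3 - <<'E'
from h import *
w=ctrl.camera_info("wrist"); im=ctrl.capture("wrist"); np.savez("w5.npz",**w)
cv2.imwrite("pics/w5.png",im[:,:,::-1])
o,B=bed([624.055,185.895,.22738]); print(proj(w,[o+B@np.array(X,float) for X in [(-30,52,28),(30,52,28),(-30,90,24),(30,90,24),(0,60,44)]]).round())
E
```

```text
12.7 tcp in bed [ -5.94 -36.33   9.75] force bed [ 0.21 -0.   -0.04] tq [ 0.009  0.171 -0.042] rot err [-0.0008  0.0001  0.0006]
[[262.  69.]
 [415.  69.]
 [259. -40.]
 [420. -40.]
 [341.  35.]]
```

View pics/w5.png

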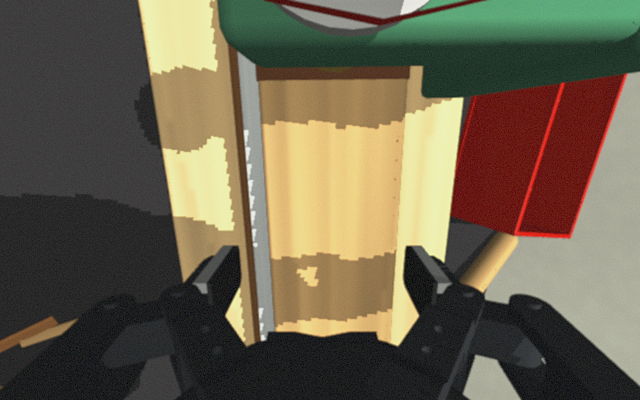

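The blank lies along the grey ledge: its left edge runs from (257,78) to (272,333) with no visible gap, and the stripe is at row 72 under the green arm. I'll compare the ledge edge with the blank edge numerically.

```bash
python3 - <<'E'
from h import *
im=cv2.imread("pics/w5.png"); w=dict(np.load("w5.npz")); o,B=bed([624.055,185.895,.22738]); C=B.T@(-w["R"].T@w["t"]-o)
def onz(u,v,z):
    d=B.T@(w["R"].T@np.linalg.solve(w["K"],[u,v,1])); return (C+d*(z-C[2])/d[2]).round(2)
for r in (70,72,100,150,200,230): print(r,' '.join("%d,%d,%d"%tuple(p) for p in im[r,226:276:2,::-1]))
for r in (72,100,150,200,230): print(r,"R",' '.join("%d,%d,%d"%tuple(p) for p in im[r,394:416:2,::-1]))
for v in (58,62,66,68,70,74,78,80,82): print(v,im[v,335,::-1],onz(335,v,28))
E
```

```text
70 169,144,95 168,143,96 113,86,60 85,59,32 92,67,40 92,64,40 104,91,76 151,157,150 155,156,153 164,168,163 161,163,159 157,163,157 157,160,156 163,165,162 158,159,156 93,77,63 80,50,33 84,57,38 82,52,38 82,53,35 87,57,39 86,56,42 79,50,33 83,51,31 85,53,32
72 170,144,100 171,143,95 124,97,67 89,60,37 91,66,41 92,60,35 101,85,70 152,157,154 154,161,152 161,166,160 163,166,160 159,163,158 158,161,156 161,165,157 156,162,157 97,79,67 80,50,32 75,45,24 87,60,38 78,50,29 87,55,39 81,56,35 81,54,33 76,47,22 86,56,39
100 171,142,99 177,150,102 173,144,103 144,116,79 88,62,33 86,61,33 94,66,38 98,75,57 151,151,144 154,160,154 164,169,164 164,167,163 153,157,153 158,163,159 158,161,157 156,162,155 155,158,150 129,107,74 151,123,78 157,124,81 160,128,85 157,125,84 156,124,83 153,125,79 148,123,81
150 213,202,135 176,147,101 177,147,102 171,142,99 170,145,100 164,138,94 94,69,46 93,67,41 96,69,45 103,89,73 227,229,223 229,233,228 177,182,173 158,161,154 155,158,153 158,162,156 154,157,154 157,164,158 139,135,122 196,154,99 236,204,125 237,204,129 233,198,123 234,199,127 231,195,124
200 239,239
[... 838 characters left out ...]
,121 224,186,123 222,182,116 219,186,121 237,227,157 239,233,167 238,234,166 239,236,170 239,235,170 239,235,171
200 R 220,177,115 222,181,119 219,177,115 231,218,146 238,230,161 240,235,171 238,234,167 238,234,164 238,231,163 238,232,165 239,229,160
230 R 220,179,113 223,185,118 232,217,145 239,229,158 238,231,165 238,234,170 238,233,165 239,232,166 239,231,162 238,226,158 238,223,156
58 [33 51 40] [-1.39 55.98 28.  ]
62 [43 58 50] [-1.37 54.55 28.  ]
66 [41 55 39] [-1.35 53.11 28.  ]
68 [79 64 35] [-1.34 52.39 28.  ]
70 [84 72 38] [-1.33 51.66 28.  ]
74 [83 59 36] [-1.32 50.2  28.  ]
78 [85 56 32] [-1.3  48.74 28.  ]
80 [152 123  81] [-1.29 48.   28.  ]
82 [158 129  79] [-1.28 47.26 28.  ]
```

```bash
python3 - <<'E'
from h import *
w=dict(np.load("w5.npz")); o,B=bed([624.055,185.895,.22738]); C=B.T@(-w["R"].T@w["t"]-o)
def onz(u,v,z):
    d=B.T@(w["R"].T@np.linalg.solve(w["K"],[u,v,1])); return (C+d*(z-C[2])/d[2])[:2].round(2)
for v,a,b,c in [(72,238.7,256,409.7),(150,245.3,263,403.7),(230,251.3,268.3,397.5)]: print(v,onz(a,v,8),onz(b,v,28),onz(c,v,28))
o=o+B@[0,0,0]; s,p,T=tcp(); 
print("retreat then over head: target")
plan(o+B@[0,60+2,160],tool_R(B))
E
```

```text
72 [-44.63  53.8 ] [-32.5   50.91] [28.14 50.96]
150 [-44.08  18.42] [-31.36  20.44] [28.12 20.5 ]
230 [-43.83 -23.56] [-30.88 -15.71] [ 28.07 -15.63]
retreat then over head: target
turn units [-0.001  0.     0.001] then shift mm [  98.4    5.8 -150.2] units [ 0.82   0.049 -1.252]
```

The ledge face sits at x ≈ -32.2 and the blank's edge at ≈ -31.6 in my bed estimate, so the gap is under 1 mm and the blank is parallel. In y it stopped against the stop, and the stripe position agrees. It is home. Next I retreat, shut the fingers and go above the head.

>>> arm_command(increments=[{"dr": [0, 0, 0], "offset": [0, 0, -0.15], "hand": 1}, {"dr": [0, 0, 0], "offset": [0, 0, -0.25], "hand": 1}, {"dr": [0, 0, 0], "offset": [0, 0, -0.3], "hand": 1}, {"dr": [0, 0, 0], "offset": [0, 0, -0.3], "hand": 1}, {"dr": [0, 0, 0], "offset": [0, 0, -0.3], "hand": 1}, {"dr": [0, 0, 0], "offset": [0, 0, -0.1], "hand": 1}, {"dr": [0, 0, 0], "offset": [0, 0, 0], "hand": -1}, {"dr": [0, 0, 0], "offset": [0, 0, 0], "hand": -1}])

```text
time_s: 13.55
eef_pos: [536.7, 147.7, 225.1]
ee_rot: [0.161, 0.601, 0.756, 0.202]
force: [1.1, 0.7, 0.0]
grip_width: 0.688
grip_force: 0.0
```

>>> arm_command(increments=[{"dr": [0, 0, 0], "offset": [0.2, 0.008, 0], "hand": -1}, {"dr": [0, 0, 0], "offset": [0.2, 0.008, 0], "hand": -1}, {"dr": [0, 0, 0], "offset": [0.2, 0.008, 0], "hand": -1}, {"dr": [0, 0, 0], "offset": [0.22, 0.01, 0], "hand": -1}, {"dr": [0, 0, 0], "offset": [0, 0, 0], "hand": -1}, {"dr": [0, 0, 0], "offset": [0, 0, 0], "hand": -1}, {"dr": [0, 0, 0], "offset": [0, 0, 0], "hand": -1}, {"dr": [0, 0, 0], "offset": [0, 0, 0], "hand": -1}])

```text
time_s: 14.35
eef_pos: [518.3, 243.6, 227.9]
ee_rot: [0.161, 0.601, 0.756, 0.202]
force: [-0.1, -0.1, 0.2]
grip_width: 0.001
grip_force: 0.0
```

```bash
python3 st.py;  python3 - <<'E'
from h import *
w=ctrl.camera_info("wrist"); im=ctrl.capture("wrist"); np.savez("w6.npz",**w)
i2=ctrl.capture("side"); i3=ctrl.capture("top")
f=lambda im,x,y,a,b,W,H:cv2.resize(im[y:y+b,x:x+a,::-1],(W,H),interpolation=cv2.INTER_CUBIC)
cv2.imwrite("pics/w6.png",np.hstack([f(im,160,100,320,300,480,450),np.vstack([f(i2,265,120,80,60,300,225),f(i3,225,140,80,60,300,225)])]))
o,B=bed([624.055,185.895,.22738]); print(ctrl.sense()["grip_width"],proj(w,[o+B@np.array(X,float) for X in [(-2,62,137),(-20,62,137),(16,62,137),(-2,80,137)]]).round())
E
```

```text
14.35 tcp in bed [ -1.53  61.04 177.47] force bed [ 0.04 -0.11  0.22] tq [ 0.032  0.236 -0.015] rot err [-0.0002  0.0012 -0.0005]
0.0008140308573142631 [[322. 225.]
 [295. 225.]
 [349. 225.]
 [322. 199.]]
```

View pics/w6.png

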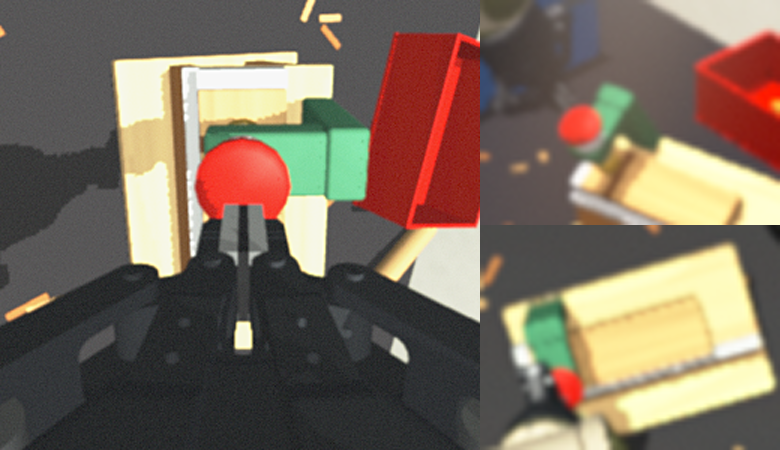

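The wrist view shows the red head's centre at about (322,223) in the full picture, against a predicted (322,225), directly below the shut fingertips. The blank still sits against the white end stop and the ledge. I'll descend along the slanting axis.

>>> arm_command(increments=[{"dr": [0, 0, 0], "offset": [0, 0.0, 0.1], "hand": -1}, {"dr": [0, 0, 0], "offset": [0, 0, 0.1], "hand": -1}, {"dr": [0, 0, 0], "offset": [0, 0, 0.08], "hand": -1}, {"dr": [0, 0, 0], "offset": [0, 0, 0.03], "hand": -1}, {"dr": [0, 0, 0], "offset": [0, 0, 0.02], "hand": -1}, {"dr": [0, 0, 0], "offset": [0, 0, 0.01], "hand": -1}, {"dr": [0, 0, 0], "offset": [0, 0, 0], "hand": -1}])

```text
time_s: 15.2
eef_pos: [537.9, 248.9, 193.3]
ee_rot: [0.162, 0.601, 0.756, 0.203]
force: [0.5, -0.2, -0.8]
grip_width: -0.005
grip_force: 0.0
```

```bash
python3 st.py
```

```text
15.2 tcp in bed [ -1.27  61.85 137.33] force bed [-0.   -0.27 -0.93] tq [0.012 0.26  0.024] rot err [0.0007 0.0006 0.0006]
```

>>> arm_command(increments=[{"dr": [0, 0, 0], "offset": [0, 0, 0.02], "hand": -1}, {"dr": [0, 0, 0], "offset": [0, 0, 0.02], "hand": -1}, {"dr": [0, 0, 0], "offset": [0, 0, 0.02], "hand": -1}, {"dr": [0, 0, 0], "offset": [0, 0, 0], "hand": -1}])

```text
time_s: 15.6
eef_pos: [541.6, 249.9, 187.0]
ee_rot: [0.162, 0.601, 0.756, 0.203]
force: [-3.5, 0.1, 3.3]
grip_width: 0.001
grip_force: 2.0
```

```bash
python3 st.py
```

```text
15.6 tcp in bed [ -1.06  61.9  129.9 ] force bed [-1.29  0.92  4.57] tq [0.163 0.311 0.028] rot err [0.0012 0.0005 0.0004]
```

>>> arm_command(increments=[{"dr": [0, 0, 0], "offset": [0, 0, 0.02], "hand": -1}, {"dr": [0, 0, 0], "offset": [0, 0, 0.02], "hand": -1}, {"dr": [0, 0, 0], "offset": [0, 0, 0.017], "hand": -1}, {"dr": [0, 0, 0], "offset": [0, 0, 0], "hand": -1}])

```text
time_s: 16.0
eef_pos: [545.0, 250.7, 181.0]
ee_rot: [0.162, 0.601, 0.756, 0.203]
force: [-3.1, 0.5, 5.2]
grip_width: -0.003
grip_force: 2.8
```

```bash
python3 st.py
```

```text
16.0 tcp in bed [ -1.07  61.95 123.01] force bed [0.05 1.17 5.97] tq [0.367 0.205 0.018] rot err [0.0012 0.0004 0.0004]
```

>>> arm_command(increments=[{"dr": [0, 0, 0], "offset": [0, 0, 0.01], "hand": -1}, {"dr": [0, 0, 0], "offset": [0, 0, 0.006], "hand": -1}, {"dr": [0, 0, 0], "offset": [0, 0, 0], "hand": -1}])

```text
time_s: 16.3
eef_pos: [545.8, 250.9, 179.5]
ee_rot: [0.162, 0.601, 0.756, 0.203]
force: [-2.8, 1.9, 4.9]
grip_width: 0.003
grip_force: 3.1
```

```bash
python3 st.py
```

```text
16.3 tcp in bed [ -1.06  61.93 121.29] force bed [0.41 2.46 5.41] tq [ 0.398  0.302 -0.011] rot err [0.0012 0.0005 0.0005]
```

>>> arm_command(increments=[{"dr": [0, 0, 0], "offset": [0, 0, 0.008], "hand": -1}, {"dr": [0, 0, 0], "offset": [0, 0, 0], "hand": -1}])

```text
time_s: 16.5
eef_pos: [546.0, 250.9, 179.4]
ee_rot: [0.162, 0.601, 0.756, 0.203]
force: [-11.5, -2.0, 11.9]
grip_width: -0.0
grip_force: 8.6
```

>>> arm_command(increments=[{"dr": [0, 0, 0], "offset": [0, 0, 0.008], "hand": -1}, {"dr": [0, 0, 0], "offset": [0, 0, 0], "hand": -1}])

```text
time_s: 16.7
eef_pos: [546.1, 251.0, 179.3]
ee_rot: [0.162, 0.601, 0.756, 0.203]
force: [-20.7, -5.3, 22.6]
grip_width: -0.002
grip_force: 15.2
```

```bash
python3 st.py
```

```text
16.7 tcp in bed [ -0.91  61.99 121.01] force bed [-7.23 -0.45 30.29] tq [-0.085  1.55   0.015] rot err [0.0012 0.0007 0.0012]
```

The push reads 30 N along the axis, so I hold.

>>> arm_command(increments=[{"dr": [0, 0, 0], "offset": [0, 0, 0], "hand": -1}, {"dr": [0, 0, 0], "offset": [0, 0, 0], "hand": -1}, {"dr": [0, 0, 0], "offset": [0, 0, 0], "hand": -1}, {"dr": [0, 0, 0], "offset": [0, 0, 0], "hand": -1}, {"dr": [0, 0, 0], "offset": [0, 0, 0], "hand": -1}, {"dr": [0, 0, 0], "offset": [0, 0, 0], "hand": -1}, {"dr": [0, 0, 0], "offset": [0, 0, 0], "hand": -1}, {"dr": [0, 0, 0], "offset": [0, 0, 0], "hand": -1}])

```text
time_s: 17.5
eef_pos: [546.1, 251.0, 179.3]
ee_rot: [0.162, 0.601, 0.756, 0.203]
force: [-21.3, -5.7, 22.4]
grip_width: 0.003
grip_force: 15.1
```

>>> arm_command(increments=[{"dr": [0, 0, 0], "offset": [0, 0, 0], "hand": -1}, {"dr": [0, 0, 0], "offset": [0, 0, 0], "hand": -1}])

```text
time_s: 17.7
eef_pos: [546.1, 251.0, 179.3]
ee_rot: [0.162, 0.601, 0.756, 0.203]
force: [-21.1, -5.4, 22.4]
grip_width: 0.002
grip_force: 15.1
```

```bash
python3 st.py
```

```text
17.7 tcp in bed [ -0.92  61.99 121.  ] force bed [-7.65 -0.5  30.28] tq [-0.012  1.558  0.031] rot err [0.0013 0.0006 0.0011]
```

The push held at about 31 N for 1 s. Now let the head spring back, then look at the blank from the earlier release pose's height.

>>> arm_command(increments=[{"dr": [0, 0, 0], "offset": [0, 0, -0.03], "hand": -1}, {"dr": [0, 0, 0], "offset": [0, 0, -0.06], "hand": -1}, {"dr": [0, 0, 0], "offset": [0, 0, -0.08], "hand": -1}, {"dr": [0, 0, 0], "offset": [0, 0, -0.1], "hand": -1}, {"dr": [0, 0, 0], "offset": [0, 0, -0.15], "hand": -1}, {"dr": [0, 0, 0], "offset": [0, 0, -0.2], "hand": -1}, {"dr": [0, 0, 0], "offset": [0, 0, 0], "hand": -1}])

```text
time_s: 18.4
eef_pos: [510.2, 242.6, 245.0]
ee_rot: [0.163, 0.601, 0.756, 0.204]
force: [0.3, 0.1, -0.3]
grip_width: -0.002
grip_force: 0.0
```

>>> arm_command(increments=[{"dr": [0, 0, 0], "offset": [-0.25, 0, 0], "hand": -1}, {"dr": [0, 0, 0], "offset": [-0.3, 0, 0], "hand": -1}, {"dr": [0, 0, 0], "offset": [-0.3, 0, 0], "hand": -1}, {"dr": [0, 0, 0], "offset": [-0.3, 0, 0], "hand": -1}, {"dr": [0, 0, 0], "offset": [-0.1, 0, 0], "hand": -1}, {"dr": [0, 0, 0], "offset": [0, 0, 0], "hand": -1}, {"dr": [0, 0, 0], "offset": [0, 0, 0], "hand": -1}])

```text
time_s: 19.1
eef_pos: [543.9, 96.6, 241.6]
ee_rot: [0.161, 0.601, 0.756, 0.202]
force: [0.2, 0.8, 0.2]
grip_width: 0.0
grip_force: 0.0
```

```bash
python3 st.py;  python3 - <<'E'
from h import *
w=ctrl.camera_info("wrist"); im=ctrl.capture("wrist"); np.savez("w7.npz",**w)
cv2.imwrite("pics/w7.png",cv2.resize(im[0:300,140:540,::-1],(800,600),interpolation=cv2.INTER_CUBIC))
E
```

```text
19.1 tcp in bed [ -1.71 -87.89 193.37] force bed [0.41 0.73 0.05] tq [-0.003  0.217 -0.03 ] rot err [-0.0004  0.0005 -0.0001]
```

View pics/w7.png

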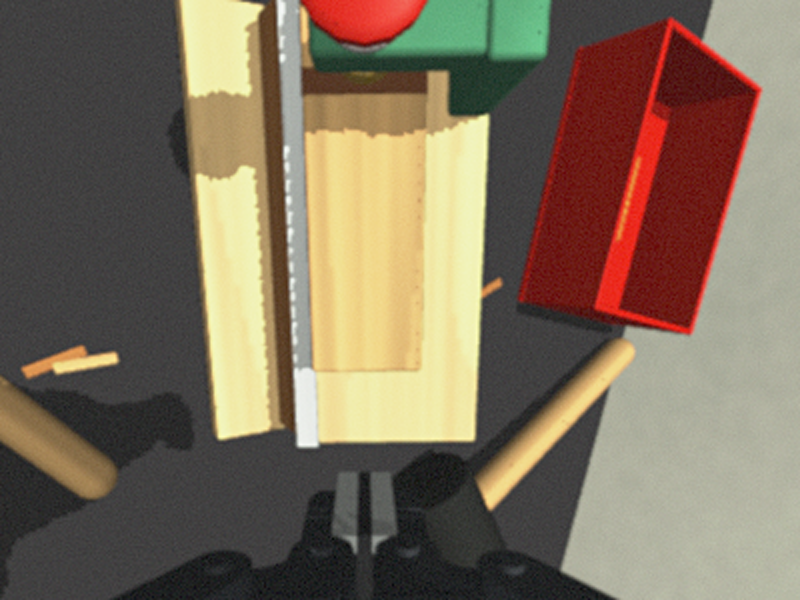

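The blank lies flush along the grey ledge, parallel and with its stripe under the arm (crop row 84). Its rear edge is at crop row 370 and the bed's end at row 441, and the red head is up. One last numeric check of the blank's y relative to the bed.

```bash
python3 - <<'E'
from h import *
w=dict(np.load("w7.npz")); o,B=bed([624.055,185.895,.22738]); C=B.T@(-w["R"].T@w["t"]-o)
def onz(u,v,z):
    u,v=u/2+139.75,v/2-.25; d=B.T@(w["R"].T@np.linalg.solve(w["K"],[u,v,1])); return (C+d*(z-C[2])/d[2])[:2].round(2)
print("rear L,R",onz(314,370,28),onz(419,370,28),"bed end",onz(400,441,0),onz(476,441,0),"bed right edge",onz(487,120,0),"ledge outer near",onz(297,446,8),onz(319,446,8),"stripe near edge",onz(365,94,28), "front L,R",onz(303,110,28),onz(427,110,28))
E
```

```text
rear L,R [-29.42 -86.86] [ 27.44 -86.83] bed end [  19.67 -137.44] [  66.13 -137.41] bed right edge [62.55 41.99] ledge outer near [ -42.43 -137.8 ] [ -29.26 -137.8 ] stripe near edge [-1.91 48.29] front L,R [-31.79  41.31] [27.98 41.33]
```

The rear edge is 50.6 mm from the bed's end (50 expected), and the blank's edge coincides with the ledge face. Handing in.

```bash
python3 -c "
from rig import ctrl
print(ctrl.finish_job())"
```

```text
the job is handed in; nothing more can be done
None
```

The striped blank lies home and released in the jig, the die was pressed on it at about 31 N for 1 s, the head sprang back up, and the job is handed in at about 19 s; no verdict came back.

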